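# Put the spare battery away and close up the key cabinet

## Robot

A 6-joint arm with a two-finger parallel gripper is mounted at the origin on the work surface. World frame = base frame: x ahead of the robot, y to its left, z up, the work surface at z = 0. Lengths are in m, angles in rad, forces in N, time in s.
With the tool pointing down it reaches from about 0.35 to 0.975 m from the base axis. Payload 4.9 kg.
Tool frame: the origin (TCP) lies at the very end of the fingers, on their centre line; the grasp point (between the pads) lies 19 mm behind it; z points along the fingers, y is the line along which they close (so a half turn about z gives the same grasp; the last joint's range is limited). The gripper opens to 85 mm and grips with 20 to 120 N. Pads are 22 mm wide; open, the fingers measure 114 mm over their backs; the gripper's body (76 mm by 85 mm) begins 54 mm behind the grasp point. The pads swing forward as they close: fully open they stand 13 mm farther back than shut.
Start: joints at [1.077, 0.053, 1.613, -0, 1.476, -0.119], TCP at [0.229, 0.582, 0.231] pointing down, gripper open.
Joint ranges: [-3.01, 3.01], [-1.01, 2.22], [0.06, 2.58], [-1.02, 4.17], [0.09, 2.62], [-3.14, 3.14]. Speed limits (rad/s): [2.57, 2.57, 3.14, 3.14, 3.14, 3.14].

## Interface

Orientations are given as a unit quaternion [w, x, y, z].
In Python, from plant import monitor, vision, manip gives the robot as it stands. The module is installed in compiled form; this text tells all that it offers.
- The arm moves only by the tool arm_command, never from a script. Its argument "rows" is a list of rows, each a list of 3 entries, a list of its own where there are three numbers: the finger opening in mm, from 0 to 85.4, then the shift along the world's x, y, z in units of 30 cm (1.0 is 30 cm), then the turn, a rotation vector about the world's x, y, z in units of pi/2 rad (1.0 is pi/2 rad). In form: [[claw, [x, y, z], [wx, wy, wz]], ...]. A call has 1 to 12 rows; each row is the pose to reach, as a shift and turn from the pose commanded when the call began; what a row does not reach only later rows make up. A row lasts 1/12 s, in which the tool goes at most 41.7 mm and 7.16 degrees, less where a joint would pass 70% of its speed; a pose out of reach is approached as far as the arm can. A call with a number of a shift or a turn outside -1 to 1 is refused whole. A call with a gripper value outside its range is refused whole. The fingers move at their own pace and stop on an object; the grip force is fixed at half the most. Time passes only in rows, so rows that repeat a pose let the fingers close. It gives the time, the measured TCP pose, the force, the opening and the grip force at its end, in the units of the state.
- monitor.state(): the state, without advancing time (a new reading comes with each control period).
- vision.grab_frame(name): name is "side" or "top" or "wrist"; returns a dict with "color" (480x640x3 uint8, red, green, blue), "z_map" (480x640 float32, m along the optical axis (not along the pixel's ray), 0 where there is no reading), "mtx" (3x3 intrinsics, pixels), "R" (3x3) and "t" (3): a world point X has camera coordinates R X + t. Camera axes: x right, y down, z forward; pixel columns grow to the right and rows downward; lengths in m; the calibration is good to about 2 mm. The wrist camera is an equidistant fisheye: a pixel r from the principal point sees the ray r / f radians off the axis. A picture is of the moment at which its call begins.
- manip.job_done(): hands the job in; it is judged then, once.
The state is a dict: "time": time; "joint_pos": joint angles; "joint_vel": joint speeds; "joint_efforts": joint torques, N m; "tool_pos": TCP position; "tool_rot": TCP orientation; "contact_force": force on the tool from outside, world axes, zero at the start; "ft_torque": the same for the moment, N m; "gripper_width": opening from 0.0 (shut) to 1.0 (fully open); "grasp_force": force on a finger pad.
Only numpy, scipy, OpenCV 4.12 (cv2) and the standard library are available. Lean on these libraries where they do the work, as an engineer would, in place of code of your own. Each camera call takes 0.05 s, during which the arm holds its last target. There are 200 camera calls.

## Task

Stand the loose battery upright on the floor of the yellow tub in the key cabinet, beside the two that are already in it, then put the tub's lid on so that it sits flat and fully home, and finally push the cabinet's door fully shut. Leave everything else on the table where it stands.

Things in the scene. Friction and masses are not known exactly. Their poses are not given: they have to be found in the camera images.
- cabinet: white MDF key cabinet without a back, upright, fixed on the table: 150 deep (x) x 300 wide (y) x 340 high, panels 14 thick. Origin: centre of its underside; its open front looks to its -x. Inside, floor at z = 14, underside of the top at z = 326. Hook rails at z = 245 and 292 cross the back, with hooks and three keys reaching 28 mm forward of the back edge and down to z = 190
- door (a joint): the cabinet's door, 300 wide x 340 high x 14 thick, hinged about the vertical at the cabinet's left front edge (its +y side), standing open towards the robot: 0 = shut, grows as it opens (rad, to 2.45): the free edge swings to -x and on to +y. It stays about where it is left, has no catch, and can be pushed on its outer face
- door_hinge (a point): point on the door's hinge axis, 170 mm above the table, in the plane of the door's outer face. Its axes turn with the door: the panel extends 300 mm along -y from here and is 14 mm thick towards +x; -x is the outer face's outward normal
- door_handle (a point): outer end of the small steel knob on the door's outer face, 35 mm off the face, 270 mm from the hinge, 310 mm above the table; the knob is about 25 wide
- tub: round yellow plastic battery tub, fixed on the cabinet's floor, open on top: outer diameter 112, inner 104, height 64, floor 5 thick. Origin: centre of its underside, z up, axes parallel to the cabinet's. Two batteries like the loose one stand in its rear half, centred at x = +31, y = +21 and -21 mm; the front half is free
- lid: loose round yellow lid lying flat on the table, 70 g: disc 118 in diameter, 5 thick; below it a tapered plug 6 deep (diameter 96 at the disc, 88 at the bottom) that drops into the tub's mouth; on top a central cylindrical knob 28 in diameter, 24 high. Origin: centre of the plug's underside, z up: disc z = 6 to 11, knob 11 to 35. Seated, its origin is 58 mm above the tub's
- battery: the loose battery, a cylinder of diameter 26, 50 high with its small pole on top, black with a copper band, standing upright on the table, 65 g. Origin at the centre of its underside, z along its axis, up
- torch: bystander: chrome torch standing on its lens, largest diameter 46, 125 high; easily tipped. Origin at the centre of its underside
- dish: bystander: open terracotta dish, 96 in diameter, 30 high. Origin at the centre of its underside
- padlock: bystander: small brass padlock standing upright, 22 x 40, 61 high. Origin at the centre of its underside
- mug: bystander: white mug, 80 in diameter, 90 high, handle on its +y side. Origin at the centre of its underside
- jar: bystander: glass jar with a cap, 60 in diameter, 75 high. Origin at the centre of its underside
- brush: bystander: brush lying on the table along its own x, under 260 long and 35 high
- screwdriver: bystander: screwdriver lying on the table along its own x, under 230 long and 35 high

How it is judged:
On the way, in this order (a step that is already met when the one before it is completed fails the run):
1. the battery stands upright on the tub's floor, let go (horizontal distance between battery and tub below 0.045 m and z of battery in the frame of tub between -0.003 and 0.012 m and angle between battery's own z axis and vertical below 0.3 rad and contact force between battery and the fingers below 0.05 N), for 0.2 s.
2. the lid sits flat and fully home on the tub, let go, with the battery inside (horizontal distance between battery and tub below 0.045 m and z of battery in the frame of tub between -0.003 and 0.012 m and angle between battery's own z axis and vertical below 0.3 rad and horizontal distance between lid and tub below 0.008 m and z of lid in the frame of tub between 0.053 and 0.062 m and angle between lid's own z axis and vertical below 0.06 rad and contact force between lid and the fingers below 0.05 N), for 0.2 s.
At the end, for the whole second after the job is handed in: The battery stands upright (within 17 degrees) on the tub's floor, the lid sits level on the tub (within 8 mm of its centre, within 4 mm of fully down, within 3.4 degrees), the door is shut to within 0.04 rad, all at rest (horizontal distance between battery and tub below 0.045 m and z of battery in the frame of tub between -0.003 and 0.012 m and angle between battery's own z axis and vertical below 0.3 rad and horizontal distance between lid and tub below 0.008 m and z of lid in the frame of tub between 0.053 and 0.062 m and angle between lid's own z axis and vertical below 0.06 rad and value of joint door below 0.04 rad and linear speed of each of battery, lid below 0.02 m/s); the robot touches nothing.
It fails at once if a bystander is shifted more than 30 mm or tipped over (distance of any of torch, dish, padlock, mug, jar, brush, screwdriver from where it was at the start of the episode above 0.03 m or angle between any of torch, dish, padlock, mug, jar's own z axis and vertical above 0.5 rad).
It also fails if it takes over 72 s, if anything falls off the work surface, if the arm or the gripper's body presses on something with over 40 N, if the wrist force passes 120 N, or if a joint passes its speed limit or range.

## Working session

There is one attempt and no reset: what is moved stays moved. The work goes in short steps, Python scripts to look and compute and a tool call to move; the robot and the scene stay as the last step left them, time stands still between calls to the robot, and variables do not carry over. Pictures are saved under pics/ and viewed, at most 11 in all, crops included, and the job is handed in when it is done.

Besides the shell and the picture viewer there is one more tool, called after ">>>" by a JSON object that holds its "name" and its "arguments". arm_command: Moves the arm, as the interface text tells. Shifts and turns lie within -1 to 1; 1 stands for 30 cm of shift or pi/2 rad of turn. Its arguments: {"type":"object","properties":{"rows":{"type":"array"}},"required":["rows"]}

```bash
mkdir -p pics; cat > h.py <<'E'
import numpy as np, cv2
from plant import monitor, vision, manip
def grab(n):
    return vision.grab_frame(n)
def save(f,p): cv2.imwrite('pics/'+p, f['color'][:,:,::-1])
def cloud(f):
    z=f['z_map'];K=f['mtx'];v,u=np.mgrid[:480,:640]
    P=np.stack([(u-K[0,2])/K[0,0]*z,(v-K[1,2])/K[1,1]*z,z],-1)
    return (P-f['t'])@f['R']
E
python3 - <<'E'
from h import *
for n in ['top','side']:
    f=grab(n); save(f,n+'0.png'); np.savez(n+'0.npz',**f); print(n,f['mtx'].tolist(),(-f['R'].T@f['t']).round(3),f['R'].round(2).tolist())
print(monitor.state())
E
```

```text
top [[607.4209376754363, 0.0, 324.62366849004337], [0.0, 607.4209376754363, 233.64769548114765], [0.0, 0.0, 1.0]] [ 0.427 -0.035  1.903] [[0.01, -1.0, -0.01], [-1.0, -0.01, -0.07], [0.07, 0.01, -1.0]]
side [[478.5492697549225, 0.0, 323.53404907282624], [0.0, 478.5492697549225, 238.92956606817904], [0.0, 0.0, 1.0]] [1.148 0.196 1.189] [[-0.35, 0.94, -0.0], [0.79, 0.3, -0.53], [-0.5, -0.19, -0.85]]
{'time': 0.1, 'joint_pos': array([ 1.07702410e+00,  5.33142610e-02,  1.61416442e+00, -1.93912096e-05,
        1.47603066e+00, -1.19034728e-01]), 'joint_vel': array([-4.45220126e-05, -2.05123124e-04, -3.77486590e-03, -5.25515746e-04,
        5.92234681e-04, -6.60930251e-05]), 'joint_efforts': array([-7.68027519e-06, -3.94903529e+01, -3.71363211e+01, -9.50294861e-05,
        3.96339339e-03, -1.20664161e-06]), 'tool_pos': array([0.22851755, 0.58110668, 0.23016684]), 'tool_rot': array([-2.79864735e-04,  1.86273347e-01,  9.82497492e-01, -9.16618644e-04]), 'contact_force': array([ 0.74056637, -0.82203707, -0.2973242 ]), 'ft_torque': array([ 0.00697046, -0.0484903 , -0.04008506]), 'grasp_force': 0.0, 'gripper_width': 1.0006502810612297}
```

View pics/top0.png

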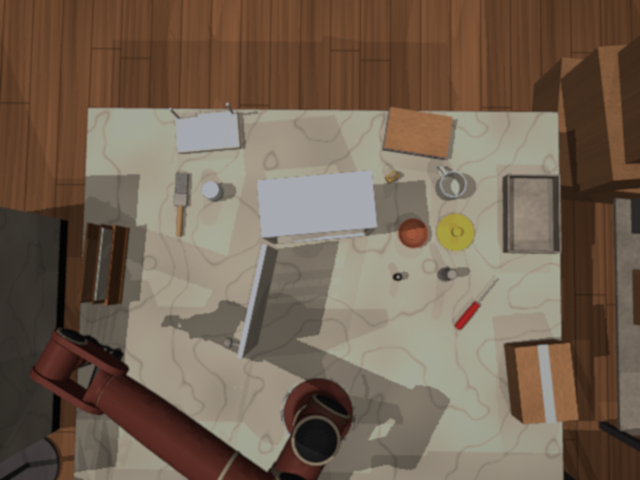

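View pics/side0.png

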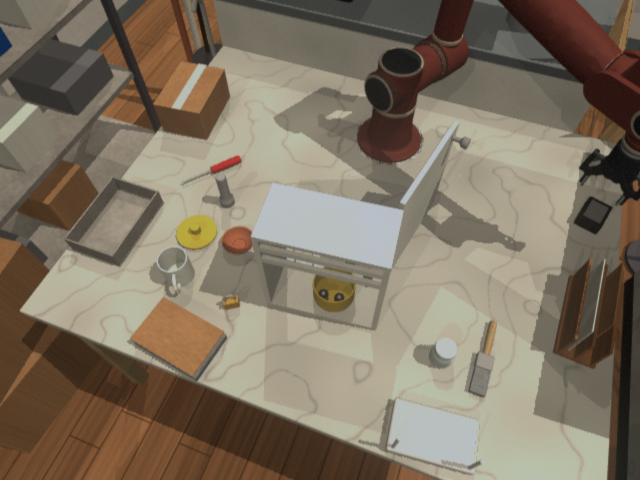

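The top view shows the cabinet (260–375, 172–240), with the door open towards the robot, its free edge at about (243, 352). The lid is at (455, 232), the battery at (398, 276), the torch at (447, 273), the dish at (413, 233) and the padlock at (391, 177). The side view shows the tub through the open back at (334, 290), with two batteries in it.

```bash
cat > m.py <<'E'
from h import *
t=dict(np.load('top0.npz'));s=dict(np.load('side0.npz'))
def circ(p):
    (c,r)=cv2.minEnclosingCircle(p.astype(np.float32)[:,:2]); return np.round(c,4),round(r,4)
for n,f in (('top',t),('side',s)):
    P=cloud(f); hsv=cv2.cvtColor(f['color'],cv2.COLOR_RGB2HSV); ok=f['z_map']>0
    yel=cv2.inRange(hsv,(20,120,60),(34,255,255))>0
    k,lab,st,ce=cv2.connectedComponentsWithStats(yel.astype(np.uint8))
    for i in range(1,k):
        if st[i,4]>60:
            q=P[(lab==i)&ok]; print(n,'yellow',st[i,4],ce[i].round(0),'med',np.median(q,0).round(3),'zmax',np.percentile(q[:,2],[5,50,95]).round(3))
            zt=np.percentile(q[:,2],97); r=q[abs(q[:,2]-zt)<.006]; print('  rim',len(r),circ(r),r.min(0).round(3),r.max(0).round(3))
    # objects by height
    blob=(P[...,2]>.012)&ok&(P[...,0]>.15)&(P[...,0]<.85)&(abs(P[...,1])<.65)
    k,lab,st,ce=cv2.connectedComponentsWithStats(blob.astype(np.uint8))
    for i in range(1,k):
        if st[i,4]>15:
            q=P[lab==i]; h=np.percentile(q[:,2],95); r=q[q[:,2]>h-.012]
            print(n,'blob',st[i,4],ce[i].round(0),'h',h.round(3),'top mid',r.mean(0).round(3),'c',circ(r))
P=cloud(t)
top=(abs(P[...,2]-.34)<.012)&(t['z_map']>0)&(P[...,0]>.45)
k,lab,st,ce=cv2.connectedComponentsWithStats(top.astype(np.uint8)); i=1+st[1:,4].argmax()
q=P[lab==i]; rc=cv2.minAreaRect(q[:,:2].astype(np.float32)); print('cab',rc,q[:,2].mean()); print(cv2.boxPoints(rc).round(3))
d=P[(P[...,2]>.32)&(P[...,2]<.36)&(P[...,0]<.56)&(P[...,0]>.15)&(abs(P[...,1]-.2)<.15)]
rc=cv2.minAreaRect(d[:,:2].astype(np.float32)); print('door',len(d),rc); print(cv2.boxPoints(rc).round(3))
E
python3 m.py
```

```text
top yellow 1071 [455. 232.] med [ 0.565 -0.42   0.011] zmax [0.003 0.011 0.03 ]Traceback (most recent call last):
  File "m.py", line 12, in <module>
    zt=np.percentile(q[:,2],97); r=q[abs(q[:,2]-zt)<.006]; print('  rim',len(r),circ(r),r.min(0).round(3),r.max(0).round(3))
                                                                                ~~~~^^^
  File "m.py", line 4, in circ
    (c,r)=cv2.minEnclosingCircle(p.astype(np.float32)[:,:2]); return np.round(c,4),round(r,4)
          ~~~~~~~~~~~~~~~~~~~~~~^^^^^^^^^^^^^^^^^^^^^^^^^^^^
cv2.error: OpenCV(4.12.0) /io/opencv/modules/imgproc/src/shapedescr.cpp:201: error: (-215:Assertion failed) count >= 0 && (depth == CV_32F || depth == CV_32S) in function 'minEnclosingCircle'
```

```bash
sed -i 's/p.astype(np.float32)\[:,:2\])/np.ascontiguousarray(p[:,:2],np.float32))/; s/q\[:,:2\].astype(np.float32)/np.ascontiguousarray(q[:,:2],np.float32)/; s/d\[:,:2\].astype(np.float32)/np.ascontiguousarray(d[:,:2],np.float32)/' m.py; python3 m.py
```

```text
top yellow 1071 [455. 232.] med [ 0.565 -0.42   0.011] zmax [0.003 0.011 0.03 ]
  rim 54 (array([ 0.5653, -0.4196]), 0.0146) [ 0.554 -0.434  0.029] [ 0.579 -0.405  0.041]
top blob 811 [205. 144.] h 0.038 top mid [0.831 0.363 0.032] c (array([0.8325, 0.3551]), 0.0998)
top blob 982 [418. 147.] h 0.051 top mid [ 0.829 -0.304  0.045] c (array([ 0.8334, -0.2945]), 0.0998)
top blob 468 [449. 182.] h 0.094 top mid [ 0.707 -0.398  0.089] c (array([ 0.7113, -0.3928]), 0.0474)
top blob 7221 [316. 206.] h 0.345 top mid [0.611 0.005 0.34 ] c (array([0.6111, 0.0049]), 0.1668)
top blob 99 [392. 176.] h 0.062 top mid [ 0.736 -0.22   0.06 ] c (array([ 0.7383, -0.2208]), 0.0122)
top blob 555 [180. 198.] h 0.027 top mid [0.661 0.439 0.021] c (array([0.6432, 0.4365]), 0.0988)
top blob 612 [510. 211.] h 0.065 top mid [ 0.621 -0.586  0.06 ] c (array([ 0.6226, -0.6102]), 0.1252)
top blob 345 [212. 191.] h 0.082 top mid [0.682 0.334 0.076] c (array([0.6824, 0.3348]), 0.0268)
top blob 297 [450. 233.] h 0.039 top mid [ 0.566 -0.419  0.035] c (array([ 0.5653, -0.4196]), 0.0146)
top blob 18 [460. 216.] h 0.02 
[... 2803 characters left out ...]
ay([ 0.8334, -0.2968]), 0.1012)
side blob 978 [483. 364.] h 0.024 top mid [0.665 0.438 0.02 ] c (array([0.6426, 0.4379]), 0.1006)
side blob 643 [443. 352.] h 0.08 top mid [0.683 0.334 0.076] c (array([0.6825, 0.3338]), 0.0278)
side blob 1429 [440. 417.] h 0.035 top mid [0.831 0.364 0.032] c (array([0.8345, 0.3543]), 0.101)
cab ((0.6119550466537476, 0.005292952060699463), (0.15171386301517487, 0.3008127808570862), 5.701992988586426) 0.3398314258132465
[[ 0.522  0.147]
 [ 0.551 -0.152]
 [ 0.702 -0.137]
 [ 0.672  0.162]]
door 1277 ((0.4021192789077759, 0.16303196549415588), (0.1009792611002922, 0.37759459018707275), 66.51643371582031)
[[0.209 0.192]
 [0.555 0.041]
 [0.595 0.134]
 [0.249 0.285]]
```

```bash
cat >> h.py <<'E'
from scipy.spatial.transform import Rotation as Ro
def tool(al,th):
    a,t=np.radians([al,th]); z=np.array([np.sin(t)*np.cos(a),np.sin(t)*np.sin(a),-np.cos(t)]); y=np.array([-np.sin(a),np.cos(a),0])
    return np.stack([np.cross(y,z),y,z],1)
def plan(wps):
    "wps: (grasp point, alpha, tilt); prints shift and turn in move units from the present pose"
    s=monitor.state(); q=s['tool_rot']; R0=Ro.from_quat([q[1],q[2],q[3],q[0]])
    print('t',round(s['time'],2),'tcp',s['tool_pos'].round(4),'q',s['joint_pos'].round(2),'w',round(s['gripper_width']*85.4,1),'grip',round(s['grasp_force'],1),'F',s['contact_force'].round(1))
    M=R0.as_matrix(); print('grasp pt',(s['tool_pos']-.019*M[:,2]).round(4),'zaxis',M[:,2].round(3),'yaxis',M[:,1].round(3))
    for g,a,t in wps:
        R=tool(a,t); p=np.array(g)+.019*R[:,2]
        print(((p-s['tool_pos'])/.3).round(4).tolist(),((Ro.from_matrix(R)*R0.inv()).as_rotvec()/(np.pi/2)).round(4).tolist())
E
python3 - <<'E'
from h import *
plan([((.3,.55,.50),-21,0),((.42,.3,.50),-21,0),((.42,-.0,.50),-25,0),((.4245,-.237,.2),-25,35),((.4245,-.237,.04),-25,35)])
# tub centre by circle fit to the rim, side view
s=dict(np.load('side0.npz'));P=cloud(s);hsv=cv2.cvtColor(s['color'],cv2.COLOR_RGB2HSV)
m=(cv2.inRange(hsv,(20,120,60),(34,255,255))>0)&(P[...,2]>.074)&(P[...,2]<.09)&(abs(P[...,1])<.15)&(s['z_map']>0)
q=P[m][:,:2]
from scipy.optimize import least_squares
r=least_squares(lambda c:np.hypot(*(q-c).T)-.054,[.618,.02],loss='soft_l1',f_scale=.002);print(r.x,np.std(r.fun))
E
```

```text
t 0.1 tcp [0.2285 0.5811 0.2302] q [ 1.08  0.05  1.61 -0.    1.48 -0.12] w 85.5 grip 0.0 F [ 0.7 -0.8 -0.3]
grasp pt [0.2285 0.5811 0.2492] zaxis [-0.001 -0.002 -1.   ] yaxis [ 0.366  0.931 -0.002]
[0.2383, -0.1037, 0.8361] [0.0011, -0.0006, 0.0052]
[0.6383, -0.937, 0.8361] [0.0011, -0.0006, 0.0052]
[0.6383, -1.937, 0.8361] [0.0011, -0.0006, -0.0392]
[0.6862, -2.7424, -0.1524] [-0.1524, -0.358, -0.0376]
[0.6862, -2.7424, -0.6858] [-0.1524, -0.358, -0.0376]
[0.61480441 0.02368151] 0.0013463103854069775
```

>>> {"name": "arm_command", "arguments": {"rows": [[85,[0.2,-0.05,0.85],[0,0,0]],[85,[0.2,-0.05,0.85],[0,0,0]],[85,[0.2,-0.05,0.85],[0,0,0]],[85,[0.2,-0.05,0.85],[0,0,0]],[85,[0.2,-0.05,0.85],[0,0,0]],[85,[0.2,-0.05,0.85],[0,0,0]],[85,[0.2,-0.05,0.85],[0,0,0]],[85,[0.64,-0.93,0.85],[0,0,0]],[85,[0.64,-0.93,0.85],[0,0,0]],[85,[0.64,-0.93,0.85],[0,0,0]],[85,[0.64,-0.93,0.85],[0,0,0]],[85,[0.64,-0.93,0.85],[0,0,0]]]}}

```text
time: 1.1
tool_pos: [0.3823, 0.3785, 0.4857]
tool_rot: [-0.0, 0.186, 0.983, -0.0]
contact_force: [0.7, -0.2, 0.6]
gripper_width: 0.994
grasp_force: 0.0
```

>>> {"name": "arm_command", "arguments": {"rows": [[85,[0.1,-1,0],[0,0,0]],[85,[0.1,-1,0],[0,0,0]],[85,[0.1,-1,0],[0,0,0]],[85,[0.1,-1,0],[0,0,0]],[85,[0.1,-1,0],[0,0,0]],[85,[0.1,-1,0],[0,0,0]],[85,[0.1,-1,0],[0,0,0]],[85,[0.1,-1,0],[0,0,0]],[85,[0.1,-1,0],[0,0,0]],[85,[0.1,-1,0],[0,0,0]]]}}

```text
time: 1.93
tool_pos: [0.412, 0.0801, 0.486]
tool_rot: [-0.0, 0.187, 0.982, 0.0]
contact_force: [0.3, 0.1, -0.5]
gripper_width: 0.993
grasp_force: 0.0
```

```bash
python3 - <<'E'
from h import *
plan([((.4245,-.237,.2),-25,35),((.4245,-.237,.04),-25,35)])
E
```

```text
t 1.93 tcp [0.412  0.0801 0.486 ] q [ 0.01 -0.45  1.63  0.    1.96 -1.18] w 84.8 grip 0.0 F [ 0.3  0.1 -0.5]
grasp pt [0.412  0.0801 0.505 ] zaxis [-0.001  0.001 -1.   ] yaxis [0.367 0.93  0.   ]
[0.0747, -1.0724, -1.0052] [-0.1541, -0.3576, -0.0371]
[0.0747, -1.0724, -1.5385] [-0.1541, -0.3576, -0.0371]
```

>>> {"name": "arm_command", "arguments": {"rows": [[85,[0.07,-1,-0.3],[0,0,0]],[85,[0.07,-1,-0.3],[0,0,0]],[85,[0.07,-1,-0.3],[0,0,0]],[85,[0.07,-1,-0.3],[0,0,0]],[85,[0.07,-1,-0.3],[0,0,0]],[85,[0.07,-1,-0.9],[-0.154,-0.358,-0.037]],[85,[0.07,-1,-0.9],[-0.154,-0.358,-0.037]],[85,[0.07,-1,-0.9],[-0.154,-0.358,-0.037]],[85,[0.07,-1,-0.9],[-0.154,-0.358,-0.037]],[85,[0.07,-1,-0.9],[-0.154,-0.358,-0.037]],[85,[0.07,-1,-0.9],[-0.154,-0.358,-0.037]],[85,[0.07,-1,-0.9],[-0.154,-0.358,-0.037]]]}}

```text
time: 2.93
tool_pos: [0.4291, -0.216, 0.2041]
tool_rot: [0.287, 0.207, 0.933, -0.061]
contact_force: [0.1, 0.9, 0.9]
gripper_width: 0.992
grasp_force: 0.0
```

```bash
python3 - <<'E'
from h import *
plan([((.4245,-.237,.12),-25,35),((.4245,-.237,.04),-25,35)])
f=grab('wrist');save(f,'w0.png');np.savez('w0.npz',**f)
E
```

```text
t 2.93 tcp [ 0.4291 -0.216   0.2041] q [-0.72 -0.75  2.35  0.19  0.97 -1.91] w 84.7 grip 0.0 F [0.1 0.9 0.9]
grasp pt [ 0.4194 -0.2116  0.2198] zaxis [ 0.51  -0.233 -0.828] yaxis [0.421 0.907 0.004]
[0.0175, -0.0852, -0.3321] [-0.0064, -0.0075, -0.0011]
[0.0175, -0.0852, -0.5988] [-0.0064, -0.0075, -0.0011]
```

View pics/w0.png

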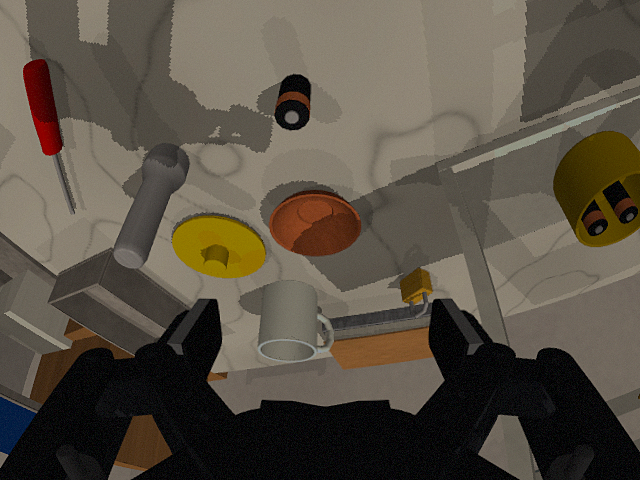

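The wrist view shows the loose battery at (293, 103), clear of the torch at (165, 165), the dish and the lid. The tub, with its two batteries, is at (600, 190).

>>> {"name": "arm_command", "arguments": {"rows": [[85,[0.0175,-0.085,-0.332],[-0.006,-0.007,0]],[85,[0.0175,-0.085,-0.332],[-0.006,-0.007,0]],[85,[0.0175,-0.085,-0.332],[-0.006,-0.007,0]],[85,[0.0175,-0.085,-0.332],[-0.006,-0.007,0]],[85,[0.0175,-0.085,-0.332],[-0.006,-0.007,0]]]}}

```text
time: 3.4
tool_pos: [0.4408, -0.2457, 0.1204]
tool_rot: [0.302, 0.204, 0.929, -0.069]
contact_force: [0.6, -0.9, 0.8]
gripper_width: 0.998
grasp_force: 0.0
```

```bash
python3 - <<'E'
from h import *
plan([((.4245,-.237,.07),-25,35),((.4245,-.237,.04),-25,35)])
f=dict(np.load('w0.npz'))
# battery & tub via wrist rays: black/copper base... tub rim ellipse
K=f['mtx'];print(K.tolist())
def ray(u,v):
    d=np.array([(u-K[0,2])/K[0,0],(v-K[1,2])/K[1,1]]);th=np.hypot(*d);c=np.array([*(d/th*np.sin(th)),np.cos(th)]);return f['R'].T@c
C=-f['R'].T@f['t']
def hit(u,v,z): r=ray(u,v);return (C+r*(z-C[2])/r[2]).round(4)
print(C,'bat top',hit(292,117,.05),'lid knob top',hit(214,249,.035),'tub bats',hit(597,228,.069),hit(629,215,.069))
E
```

```text
t 3.4 tcp [ 0.4408 -0.2457  0.1204] q [-0.76 -0.58  2.41  0.28  0.73 -2.06] w 85.3 grip 0.0 F [ 0.6 -0.9  0.8]
grasp pt [ 0.4307 -0.2409  0.1357] zaxis [ 0.532 -0.251 -0.809] yaxis [ 0.42   0.908 -0.005]
[-0.0213, 0.0135, -0.2198] [0.0078, 0.0092, -0.0021]
[-0.0213, 0.0135, -0.3198] [0.0078, 0.0092, -0.0021]
[[371.64829954431775, 0.0, 324.75329751389035], [0.0, 371.64829954431775, 240.41778588399058], [0.0, 0.0, 1.0]]
[ 0.30310877 -0.15797243  0.2818265 ] bat top [ 0.4204 -0.2374  0.05  ] lid knob top [ 0.5336 -0.3983  0.035 ] tub bats [0.6383 0.0031 0.069 ] [0.6342 0.0456 0.069 ]
```

>>> {"name": "arm_command", "arguments": {"rows": [[85,[-0.02,0.013,-0.15],[0.008,0.009,0]],[85,[-0.02,0.013,-0.15],[0.008,0.009,0]],[85,[-0.02,0.013,-0.15],[0.008,0.009,0]],[85,[-0.02,0.013,-0.15],[0.008,0.009,0]]]}}

```text
time: 3.73
tool_pos: [0.4344, -0.2424, 0.0757]
tool_rot: [0.295, 0.205, 0.931, -0.065]
contact_force: [-0.3, 0.0, -0.4]
gripper_width: 0.995
grasp_force: 0.0
```

```bash
python3 - <<'E'
from h import *
plan([((.4245,-.237,.04),-25,35)])
f=grab('wrist');save(f,'w1.png');np.savez('w1.npz',**f)
E
```

```text
t 3.73 tcp [ 0.4344 -0.2424  0.0757] q [-0.77 -0.51  2.44  0.32  0.64 -2.1 ] w 85.0 grip 0.0 F [-0.3  0.  -0.4]
grasp pt [ 0.4245 -0.2378  0.0912] zaxis [ 0.522 -0.243 -0.818] yaxis [ 0.421  0.907 -0.001]
[0.0, 0.0026, -0.1708] [0.001, 0.0011, -0.0014]
```

View pics/w1.png

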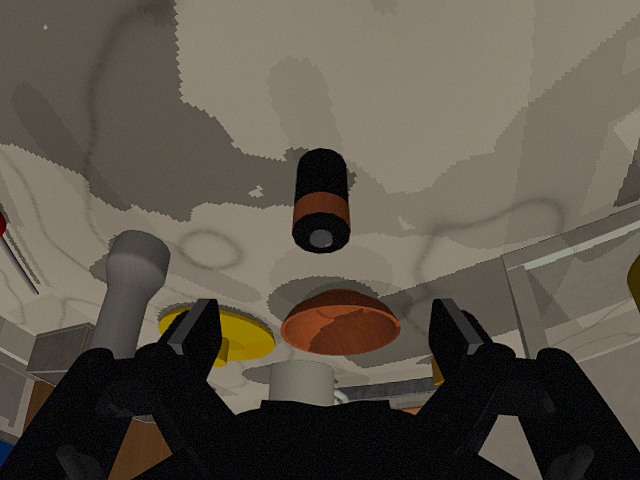

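The battery, with its top at (320, 238), is centred between the fingers. I'll descend and grip.

>>> {"name": "arm_command", "arguments": {"rows": [[85,[0,0.002,-0.171],[0,0,0]],[85,[0,0.002,-0.171],[0,0,0]],[85,[0,0.002,-0.171],[0,0,0]],[20,[0,0.002,-0.171],[0,0,0]],[20,[0,0.002,-0.171],[0,0,0]],[20,[0,0.002,-0.171],[0,0,0]],[20,[0,0.002,-0.171],[0,0,0]],[20,[0,0.002,-0.171],[0,0,0]],[20,[0,0.002,-0.171],[0,0,0]],[20,[0,0.002,-0.171],[0,0,0]]]}}

```text
time: 4.62
tool_pos: [0.4332, -0.2417, 0.0222]
tool_rot: [0.294, 0.206, 0.931, -0.065]
contact_force: [-2.4, 1.4, 7.7]
gripper_width: 0.286
grasp_force: 58.8
```

```bash
python3 - <<'E'
from h import *
plan([((.36,-.15,.20),-20,35),((.47,.02,.15),4,35)])
E
```

```text
t 4.62 tcp [ 0.4332 -0.2417  0.0222] q [-0.77 -0.37  2.46  0.4   0.5  -2.2 ] w 24.4 grip 58.8 F [-2.4  1.4  7.7]
grasp pt [ 0.4234 -0.2371  0.0378] zaxis [ 0.52  -0.242 -0.819] yaxis [ 0.422  0.907 -0.   ]
[-0.21, 0.2933, 0.5408] [0.0002, 0.0001, 0.0549]
[0.1587, 0.8749, 0.3741] [0.0001, 0.0002, 0.3216]
```

>>> {"name": "arm_command", "arguments": {"rows": [[20,[0,0,0.45],[0,0,0]],[20,[0,0,0.45],[0,0,0]],[20,[0,0,0.45],[0,0,0]],[20,[0,0,0.45],[0,0,0]],[20,[0.0,0.87,0.4],[0,0,0.32]],[20,[0.0,0.87,0.4],[0,0,0.32]],[20,[0.0,0.87,0.4],[0,0,0.32]],[20,[0.0,0.87,0.4],[0,0,0.32]],[20,[0.0,0.87,0.4],[0,0,0.32]],[20,[0.0,0.87,0.4],[0,0,0.32]],[20,[0.0,0.87,0.4],[0,0,0.32]],[20,[0.0,0.87,0.4],[0,0,0.32]]]}}

```text
time: 5.62
tool_pos: [0.4314, 0.0241, 0.1394]
tool_rot: [0.299, -0.036, 0.954, 0.012]
contact_force: [-0.2, -0.2, -1.2]
gripper_width: 0.289
grasp_force: 59.2
```

>>> {"name": "arm_command", "arguments": {"rows": [[20,[0.0,0,0],[0,0,0]],[20,[0.0,0,0],[0,0,0]]]}}

```text
time: 5.78
tool_pos: [0.4322, 0.0194, 0.1403]
tool_rot: [0.299, -0.032, 0.954, 0.01]
contact_force: [0.1, 0.0, -0.9]
gripper_width: 0.283
grasp_force: 59.2
```

```bash
python3 - <<'E'
from h import *
plan([((.48,.02,.15),4,35)])
f=grab('wrist');save(f,'w2.png');np.savez('w2.npz',**f)
E
```

```text
t 5.78 tcp [0.4322 0.0194 0.1403] q [-0.24 -0.93  2.55  0.22  0.95 -1.95] w 24.2 grip 59.2 F [ 0.1  0.  -0.9]
grasp pt [0.4214 0.0187 0.1559] zaxis [ 0.57   0.038 -0.821] yaxis [-0.066  0.998  0.   ]
[0.1955, 0.0045, -0.0195] [-0.0001, -0.0021, 0.0021]
```

View pics/w2.png

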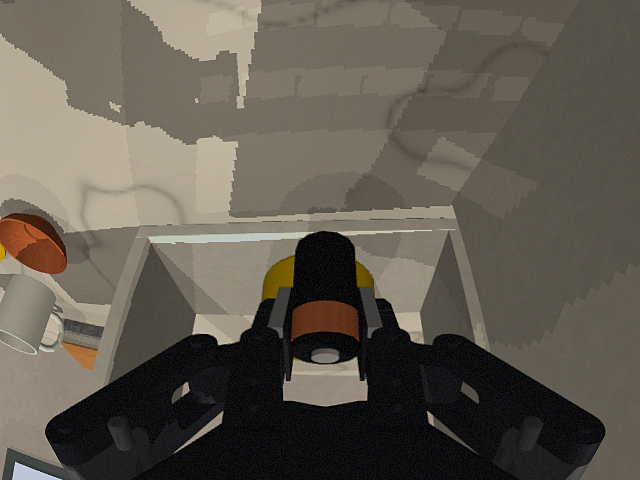

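The wrist view shows the battery held upright at (325, 300). The tub is right behind it, with yellow edges at u of about 262 and 374. I'll refine the tub centre from the wrist clouds.

```bash
cat >> h.py <<'E'
def wcloud(f):
    K=f['mtx'];v,u=np.mgrid[:480,:640];x=(u-K[0,2])/K[0,0];y=(v-K[1,2])/K[1,1];th=np.hypot(x,y)+1e-9
    s=np.tan(th)/th*f['z_map']
    return (np.stack([x*s,y*s,f['z_map']],-1)-f['t'])@f['R']
def yellow(f):
    hsv=cv2.cvtColor(f['color'],cv2.COLOR_RGB2HSV); return (cv2.inRange(hsv,(20,120,30),(34,255,255))>0)&(f['z_map']>0)
E
python3 - <<'E'
from h import *
from scipy.optimize import least_squares
for n in ['w0','w2']:
    f=dict(np.load(n+'.npz'));P=wcloud(f);q=P[yellow(f)];q=q[(abs(q[:,1]-.02)<.1)&(q[:,0]>.5)&(q[:,2]>.02)]
    print(n,len(q),q.min(0).round(3),q.max(0).round(3))
    for lo,hi,rr in ((.025,.072,.056),(.074,.084,.054)):
        p=q[(q[:,2]>lo)&(q[:,2]<hi)]
        if rr==.056: p=p[p[:,0]<.60]
        if len(p)<10: continue
        r=least_squares(lambda c:np.hypot(*(p[:,:2]-c).T)-rr,[.615,.022],loss='soft_l1',f_scale=.002);print(len(p),r.x.round(4),np.median(abs(r.fun)).round(4))
    hsv=cv2.cvtColor(f['color'],cv2.COLOR_RGB2HSV);o=(cv2.inRange(hsv,(3,90,40),(17,255,255))>0)
    if n=='w2':
        c=P[o&(f['z_map']>0)&(abs(P[...,1]-.02)<.03)&(P[...,0]<.46)];print('band',len(c),c.min(0).round(4),c.max(0).round(4))
E
```

```text
w0 6151 [ 0.554 -0.032  0.02 ] [0.672 0.078 0.244]
3222 [0.6119 0.025 ] 0.0005
698 [0.6103 0.0245] 0.0009
w2 1060 [ 0.56  -0.029  0.02 ] [0.664 0.078 0.077]
848 [0.612  0.0249] 0.0003
band 2064 [0.4056 0.0062 0.1495] [0.4178 0.0306 0.1629]
```

```bash
python3 - <<'E'
from h import *
plan([((.594,.0233,.15),4,35),((.594,.0233,.059),4,35)])
E
```

```text
t 5.83 tcp [0.4323 0.0189 0.1404] q [-0.24 -0.93  2.55  0.22  0.95 -1.95] w 24.4 grip 59.2 F [ 0.5 -0.1  0.3]
grasp pt [0.4215 0.0182 0.156 ] zaxis [ 0.57   0.038 -0.821] yaxis [-0.065  0.998  0.   ]
[0.5752, 0.0172, -0.0197] [-0.0002, -0.0021, 0.003]
[0.5752, 0.0172, -0.3231] [-0.0002, -0.0021, 0.003]
```

>>> {"name": "arm_command", "arguments": {"rows": [[20,[0.575,0.017,0],[0,0,0]],[20,[0.575,0.017,0],[0,0,0]],[20,[0.575,0.017,0],[0,0,0]],[20,[0.575,0.017,0],[0,0,0]],[20,[0.575,0.017,0],[0,0,0]],[20,[0.575,0.017,0],[0,0,0]],[20,[0.575,0.017,0],[0,0,0]],[20,[0.575,0.017,-0.08],[0,0,0]],[20,[0.575,0.017,-0.14],[0,0,0]],[20,[0.575,0.017,-0.2],[0,0,0]],[20,[0.575,0.017,-0.2],[0,0,0]],[20,[0.575,0.017,-0.2],[0,0,0]]]}}

```text
time: 6.83
tool_pos: [0.6031, 0.0242, 0.0793]
tool_rot: [0.298, -0.031, 0.954, 0.01]
contact_force: [0.5, -0.2, -0.4]
gripper_width: 0.284
grasp_force: 59.2
```

```bash
python3 - <<'E'
from h import *
plan([((.594,.0233,.059),4,35)])
f=grab('wrist');save(f,'w3.png');np.savez('w3.npz',**f)
E
```

```text
t 6.83 tcp [0.6031 0.0242 0.0793] q [-0.14 -0.17  2.18  0.23  0.54 -1.93] w 24.3 grip 59.2 F [ 0.5 -0.2 -0.4]
grasp pt [0.5923 0.0235 0.0949] zaxis [ 0.568  0.038 -0.822] yaxis [-0.065  0.998  0.001]
[0.0059, -0.0005, -0.1194] [-0.0005, -0.0034, 0.0028]
```

View pics/w3.png

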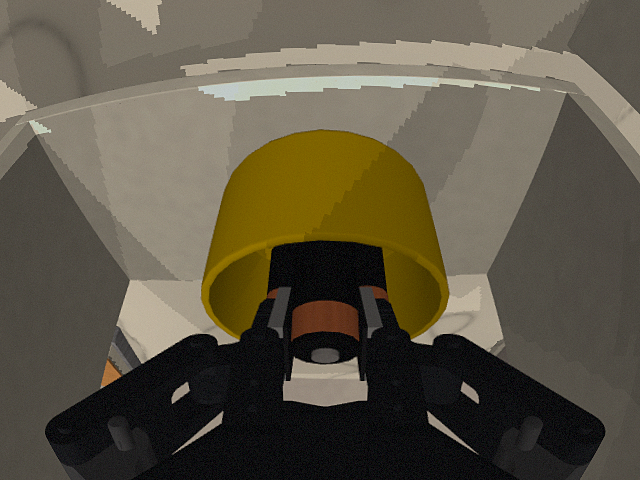

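The battery is centred over the front half of the tub. The rim spans u of about 203–447 and the battery is at u = 325.

>>> {"name": "arm_command", "arguments": {"rows": [[20,[0.004,0,-0.04],[0,0,0]],[20,[0.004,0,-0.08],[0,0,0]],[20,[0.004,0,-0.1],[0,0,0]],[20,[0.004,0,-0.11],[0,0,0]],[20,[0.004,0,-0.115],[0,0,0]],[20,[0.004,0,-0.115],[0,0,0]]]}}

```text
time: 7.38
tool_pos: [0.6072, 0.025, 0.0478]
tool_rot: [0.301, -0.032, 0.953, 0.01]
contact_force: [0.7, -0.9, 1.7]
gripper_width: 0.286
grasp_force: 59.2
```

>>> {"name": "arm_command", "arguments": {"rows": [[20,[0,0,-0.005],[0,0,0]],[20,[0,0,-0.005],[0,0,0]],[20,[0,0,-0.005],[0,0,0]]]}}

```text
time: 7.63
tool_pos: [0.6085, 0.0249, 0.0477]
tool_rot: [0.302, -0.032, 0.953, 0.01]
contact_force: [0.9, -0.8, 6.0]
gripper_width: 0.285
grasp_force: 59.1
```

```bash
python3 - <<'E'
from h import *
plan([((.594,.0233,.059),4,35)])
f=grab('wrist');save(f,'w4.png');np.savez('w4.npz',**f)
E
```

```text
t 7.63 tcp [0.6085 0.0249 0.0477] q [-0.13 -0.09  2.18  0.26  0.46 -1.97] w 24.4 grip 59.1 F [ 0.9 -0.8  6. ]
grasp pt [0.5976 0.0242 0.0632] zaxis [ 0.575  0.038 -0.817] yaxis [-0.067  0.998 -0.001]
[-0.0121, -0.0029, -0.0142] [0.0002, 0.0022, 0.0018]
```

View pics/w4.png

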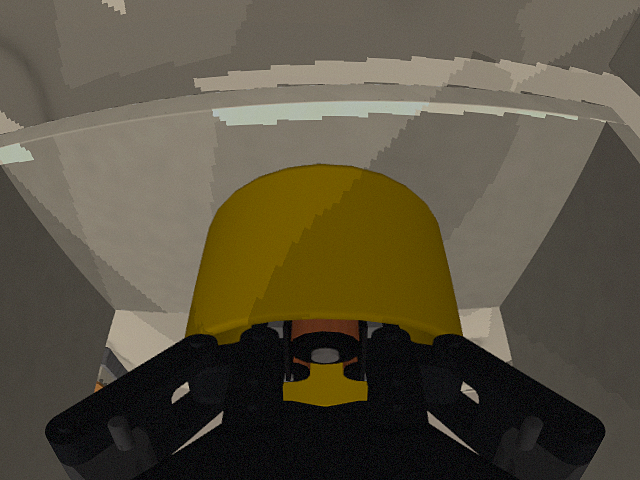

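Contact at 6 N comes about 6 mm early, and the finger undersides look to be on the front rim. I'll back up a little, shift forward and go down again.

>>> {"name": "arm_command", "arguments": {"rows": [[20,[0,0,0.012],[0,0,0]],[20,[0.018,0,0.012],[0,0,0]],[20,[0.018,0,0.012],[0,0,0]],[20,[0.018,0,0],[0,0,0]],[20,[0.018,0,-0.01],[0,0,0]],[20,[0.018,0,-0.01],[0,0,0]],[20,[0.018,0,-0.01],[0,0,0]]]}}

```text
time: 8.27
tool_pos: [0.6162, 0.0245, 0.0468]
tool_rot: [0.305, -0.032, 0.952, 0.009]
contact_force: [3.2, -1.3, 10.4]
gripper_width: 0.287
grasp_force: 60.1
```

```bash
python3 - <<'E'
from h import *
plan([((.602,.0233,.059),4,35)])
E
```

```text
t 8.27 tcp [0.6162 0.0245 0.0468] q [-0.13 -0.07  2.17  0.27  0.45 -1.97] w 24.5 grip 60.1 F [ 3.2 -1.3 10.4]
grasp pt [0.6052 0.0238 0.0623] zaxis [ 0.579  0.037 -0.814] yaxis [-0.066  0.998 -0.001]
[-0.0113, -0.0015, -0.0112] [0.0004, 0.0056, 0.0025]
```

```bash
python3 - <<'E'
from h import *
f=dict(np.load('w4.npz'));P=wcloud(f)
print('pole',P[350:360,318:332].reshape(-1,3).mean(0).round(4),'rim',P[318:322,300:350].reshape(-1,3).mean(0).round(4))
for u,v in ((200,345),(450,345),(260,335),(380,335),(272,350),(325,330),(190,330),(460,330)): print(u,v,P[v,u].round(4))
f=dict(np.load('w2.npz'));P=wcloud(f);print('pole w2',P[352:358,320:330].reshape(-1,3).mean(0).round(4))
E
```

```text
pole [0.5939 0.024  0.0743] rim [0.577  0.0228 0.0687]
200 345 [ 0.5694 -0.0142  0.0831]
450 345 [0.5653 0.0592 0.0827]
260 335 [0.5713 0.0032 0.0776]
380 335 [0.5717 0.0395 0.0763]
272 350 [0.5685 0.0073 0.0834]
325 330 [0.5844 0.0235 0.0689]
190 330 [ 0.5819 -0.0223  0.073 ]
460 330 [0.5807 0.071  0.0707]
pole w2 [0.4172 0.0184 0.1672]
```

The pole top is at z = 0.074, so the battery is held about 5 mm above the tub floor. The finger knuckles are resting on the rim. I'll ease off and release for a short upright drop.

>>> {"name": "arm_command", "arguments": {"rows": [[20,[-0.01,0,0.014],[0,0,0]],[20,[-0.01,0,0.014],[0,0,0]],[20,[-0.01,0,0.012],[0,0,0]],[28,[-0.01,0,0.012],[0,0,0]],[34,[-0.01,0,0.012],[0,0,0]],[40,[-0.01,0,0.012],[0,0,0]],[44,[-0.01,0,0.012],[0,0,0]],[44,[-0.01,0,0.012],[0,0,0]],[44,[-0.01,0,0.012],[0,0,0]]]}}

```text
time: 9.02
tool_pos: [0.61, 0.0248, 0.0469]
tool_rot: [0.301, -0.032, 0.953, 0.01]
contact_force: [2.8, -2.5, 5.7]
gripper_width: 0.515
grasp_force: 2.6
```

>>> {"name": "arm_command", "arguments": {"rows": [[44,[0,0,0.04],[0,0,0]],[44,[0,0,0.08],[0,0,0]],[44,[0,0,0.12],[0,0,0]],[44,[0,0,0.18],[0,0,0]],[44,[0,0,0.18],[0,0,0]]]}}

```text
time: 9.43
tool_pos: [0.6093, 0.0254, 0.1014]
tool_rot: [0.301, -0.032, 0.953, 0.01]
contact_force: [0.7, -0.1, 1.4]
gripper_width: 0.517
grasp_force: 0.0
```

```bash
python3 - <<'E'
from h import *
plan([((.47,.02,.15),4,35)])
f=grab('wrist');save(f,'w5.png');np.savez('w5.npz',**f)
E
```

```text
t 9.43 tcp [0.6093 0.0254 0.1014] q [-0.13 -0.19  2.16  0.21  0.58 -1.91] w 44.1 grip 0.0 F [ 0.7 -0.1  1.4]
grasp pt [0.5984 0.0246 0.1169] zaxis [ 0.572  0.039 -0.819] yaxis [-0.068  0.998  0.   ]
[-0.4279, -0.0154, 0.1102] [-0.0001, 0.0001, 0.0013]
```

View pics/w5.png

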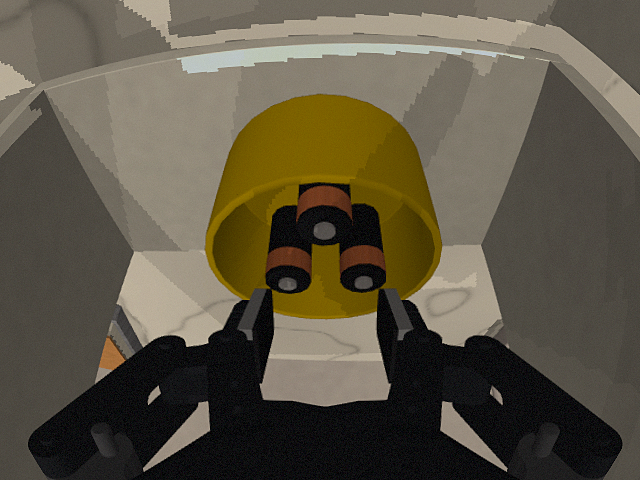

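All three batteries now stand upright in the tub; the new one is at (325, 230). Next is the lid.

>>> {"name": "arm_command", "arguments": {"rows": [[44,[-0.05,0,0.13],[0,0,0]],[44,[-0.53,-0.015,0.15],[0,0,0]],[44,[-0.53,-0.015,0.15],[0,0,0]],[44,[-0.53,-0.015,0.15],[0,0,0]],[44,[-0.53,-0.015,0.15],[0,0,0]],[44,[-0.53,-0.015,0.15],[0,0,0]],[50,[-0.53,-0.9,0.4],[0,0,-0.3]],[50,[-0.53,-0.9,0.4],[0,0,-0.3]],[50,[-0.53,-0.9,0.4],[0,0,-0.3]],[50,[-0.53,-0.9,0.4],[0,0,-0.3]],[50,[-0.53,-0.9,0.4],[0,0,-0.3]],[50,[-0.53,-0.9,0.4],[0,0,-0.3]]]}}

```text
time: 10.48
tool_pos: [0.4491, -0.2206, 0.2103]
tool_rot: [0.292, 0.191, 0.935, -0.059]
contact_force: [0.4, 1.6, 0.7]
gripper_width: 0.587
grasp_force: 0.0
```

>>> {"name": "arm_command", "arguments": {"rows": [[50,[0,0,0],[0,0,0]],[50,[0,0,0],[0,0,0]]]}}

```text
time: 10.65
tool_pos: [0.4486, -0.222, 0.2105]
tool_rot: [0.292, 0.194, 0.935, -0.059]
contact_force: [-0.3, 0.5, -0.7]
gripper_width: 0.584
grasp_force: 0.0
```

```bash
cat > lid.py <<'E'
from h import *
import sys
def L(x,y,z,a): # grasp point for knob axis x,y and TCP height z
    R=tool(a,35); return (np.array([x,y,z])+.0042*np.array([np.cos(np.radians(a)),np.sin(np.radians(a)),0])-.019*R[:,2],a,35)
E
python3 - <<'E'
from lid import *
plan([L(.5655,-.4205,.2,-60),L(.5655,-.4205,.08,-60),L(.5655,-.4205,.02,-60)])
E
```

```text
t 10.65 tcp [ 0.4486 -0.222   0.2105] q [-0.7  -0.69  2.31  0.21  0.95 -1.94] w 49.9 grip 0.0 F [-0.3  0.5 -0.7]
grasp pt [ 0.4387 -0.2177  0.2261] zaxis [ 0.522 -0.224 -0.823] yaxis [0.397 0.918 0.002]
[0.3967, -0.6738, -0.035] [-0.0037, -0.0022, -0.4065]
[0.3967, -0.6738, -0.435] [-0.0037, -0.0022, -0.4065]
[0.3967, -0.6738, -0.635] [-0.0037, -0.0022, -0.4065]
```

>>> {"name": "arm_command", "arguments": {"rows": [[50,[0.397,-0.674,0],[0,0,-0.4065]],[50,[0.397,-0.674,0],[0,0,-0.4065]],[50,[0.397,-0.674,0],[0,0,-0.4065]],[50,[0.397,-0.674,0],[0,0,-0.4065]],[50,[0.397,-0.674,0],[0,0,-0.4065]],[50,[0.397,-0.674,0],[0,0,-0.4065]],[50,[0.397,-0.674,-0.2],[0,0,-0.4065]],[50,[0.397,-0.674,-0.4],[0,0,-0.4065]],[50,[0.397,-0.674,-0.4],[0,0,-0.4065]],[50,[0.397,-0.674,-0.4],[0,0,-0.4065]],[50,[0.397,-0.674,-0.4],[0,0,-0.4065]]]}}

```text
time: 11.57
tool_pos: [0.567, -0.4183, 0.0865]
tool_rot: [0.256, 0.474, 0.829, -0.148]
contact_force: [0.8, 0.1, 1.0]
gripper_width: 0.589
grasp_force: 0.0
```

```bash
python3 - <<'E'
from lid import *
plan([L(.5655,-.4205,.02,-60)])
f=grab('wrist');save(f,'w6.png');np.savez('w6.npz',**f)
P=wcloud(f);q=P[yellow(f)]
k=q[(q[:,2]>.028)&(q[:,2]<.042)];print('knobtop',len(k),k.min(0).round(4),k.max(0).round(4))
d=q[(q[:,2]>.004)&(q[:,2]<.018)];print('disc',cv2.minEnclosingCircle(np.ascontiguousarray(d[:,:2],np.float32)))
E
```

```text
t 11.57 tcp [ 0.567  -0.4183  0.0865] q [-0.66  0.11  1.9  -0.38  0.6  -0.93] w 50.3 grip 0.0 F [0.8 0.1 1. ]
grasp pt [ 0.5616 -0.409   0.1022] zaxis [ 0.284 -0.488 -0.826] yaxis [ 0.862  0.507 -0.003]
[0.0021, -0.0195, -0.2217] [-0.0054, -0.005, -0.0049]
knobtop 1916 [ 0.5481 -0.4343  0.028 ] [ 0.5759 -0.4057  0.0359]
disc ((0.561977207660675, -0.4208686351776123), 0.0596439354121685)
```

View pics/w6.png

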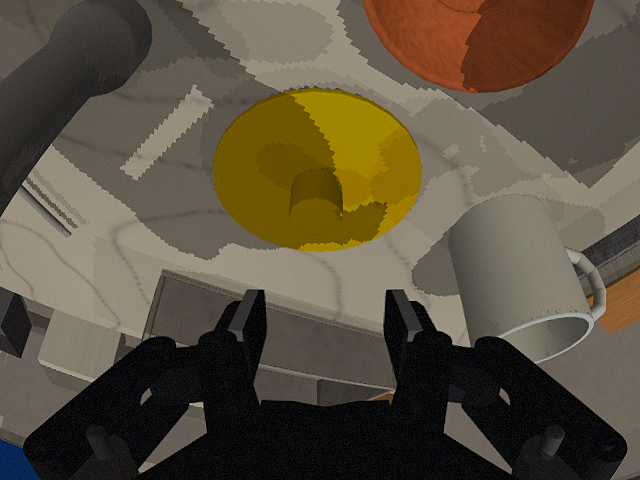

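The lid knob is at (316, 205), close to the finger midline (325). I'll use the wrist-based centre (0.562, -0.420), the same frame as the tub estimate.

```bash
python3 - <<'E'
from lid import *
plan([L(.562,-.420,.02,-60)])
E
```

```text
t 11.62 tcp [ 0.569  -0.4202  0.0912] q [-0.66  0.11  1.9  -0.38  0.6  -0.93] w 50.0 grip 0.0 F [ 0.  -1.   1.2]
grasp pt [ 0.5635 -0.4109  0.1068] zaxis [ 0.289 -0.491 -0.822] yaxis [0.862 0.506 0.   ]
[-0.0163, -0.0115, -0.2373] [-0.0025, -0.0014, -0.0048]
```

```bash
python3 - <<'E'
from lid import *
for i in range(2):
    f=grab('wrist');P=wcloud(f);q=P[yellow(f)]
    k=q[(q[:,2]>.030)&(q[:,2]<.042)];print('knobtop',len(k),k.min(0).round(4),k.max(0).round(4),cv2.minEnclosingCircle(np.ascontiguousarray(k[:,:2],np.float32)))
    d=q[(q[:,2]>.004)&(q[:,2]<.018)];print('disc',cv2.minEnclosingCircle(np.ascontiguousarray(d[:,:2],np.float32)),np.median(d[:,2]))
plan([L(.5655,-.4205,.02,-60)])
E
```

```text
knobtop 1793 [ 0.5481 -0.434   0.0301] [ 0.5755 -0.4058  0.0358] ((0.5619139671325684, -0.41998782753944397), 0.014492861926555634)
disc ((0.5618144869804382, -0.42102307081222534), 0.059784792363643646) 0.010204816664624236
knobtop 1800 [ 0.5484 -0.4343  0.03  ] [ 0.5756 -0.4062  0.036 ] ((0.5616701245307922, -0.4203893542289734), 0.014467793516814709)
disc ((0.5622308850288391, -0.4205465614795685), 0.05934428796172142) 0.010209949124988432
t 11.72 tcp [ 0.5706 -0.4223  0.0959] q [-0.66  0.1   1.89 -0.38  0.6  -0.93] w 50.0 grip 0.0 F [0.5 0.6 1.6]
grasp pt [ 0.5651 -0.4129  0.1115] zaxis [ 0.293 -0.495 -0.818] yaxis [0.863 0.506 0.003]
[-0.0101, -0.006, -0.253] [0.0003, 0.0022, -0.0042]
```

>>> {"name": "arm_command", "arguments": {"rows": [[50,[0,0,0],[0,0,0]],[50,[0,0,0],[0,0,0]],[50,[0,0,0],[0,0,0]]]}}

```text
time: 11.97
tool_pos: [0.5694, -0.4226, 0.0947]
tool_rot: [0.261, 0.475, 0.827, -0.149]
contact_force: [-0.9, 0.3, 0.1]
gripper_width: 0.586
grasp_force: 0.0
```

```bash
python3 - <<'E'
from lid import *
plan([L(.562,-.4203,.021,-60)])
E
```

```text
t 11.97 tcp [ 0.5694 -0.4226  0.0947] q [-0.66  0.1   1.89 -0.38  0.6  -0.93] w 50.1 grip 0.0 F [-0.9  0.3  0.1]
grasp pt [ 0.5638 -0.4132  0.1102] zaxis [ 0.291 -0.495 -0.819] yaxis [0.864 0.504 0.002]
[-0.0175, -0.0044, -0.2455] [-0.0004, 0.0013, -0.0032]
```

>>> {"name": "arm_command", "arguments": {"rows": [[50,[-0.0175,-0.0045,-0.1],[0,0,0]],[50,[-0.0175,-0.0045,-0.18],[0,0,0]],[50,[-0.0175,-0.0045,-0.22],[0,0,0]],[50,[-0.0175,-0.0045,-0.245],[0,0,0]],[50,[-0.0175,-0.0045,-0.245],[0,0,0]],[50,[-0.0175,-0.0045,-0.245],[0,0,0]],[50,[-0.0175,-0.0045,-0.245],[0,0,0]],[50,[-0.0175,-0.0045,-0.245],[0,0,0]]]}}

```text
time: 12.63
tool_pos: [0.5643, -0.4241, 0.0206]
tool_rot: [0.261, 0.475, 0.827, -0.149]
contact_force: [0.1, 0.3, 0.2]
gripper_width: 0.583
grasp_force: 0.0
```

```bash
python3 - <<'E'
from lid import *
plan([L(.562,-.4203,.021,-60)])
E
```

```text
t 12.63 tcp [ 0.5643 -0.4241  0.0206] q [-0.67  0.21  1.92 -0.47  0.48 -0.83] w 49.8 grip 0.0 F [0.1 0.3 0.2]
grasp pt [ 0.5588 -0.4147  0.0362] zaxis [ 0.291 -0.494 -0.819] yaxis [0.863 0.505 0.002]
[-0.0007, 0.0005, 0.0012] [-0.0006, 0.001, -0.0033]
```

Exactly on target with no contact. Closing, then lifting slightly.

>>> {"name": "arm_command", "arguments": {"rows": [[36,[0,0,0],[0,0,0]],[20,[0,0,0],[0,0,0]],[20,[0,0,0],[0,0,0]],[20,[0,0,0],[0,0,0]],[20,[0,0,0],[0,0,0]],[20,[0,0,0],[0,0,0]],[20,[0,0,0.1],[0,0,0]],[20,[0,0,0.3],[0,0,0]],[20,[0,0,0.45],[0,0,0]],[20,[0,0,0.45],[0,0,0]],[20,[0,0,0.45],[0,0,0]],[20,[0,0,0.45],[0,0,0]]]}}

```text
time: 13.63
tool_pos: [0.5638, -0.4238, 0.1558]
tool_rot: [0.261, 0.475, 0.827, -0.149]
contact_force: [0.3, 0.7, -1.7]
gripper_width: 0.302
grasp_force: 59.1
```

```bash
python3 - <<'E'
from lid import *
plan([L(.44,-.2,.2,-25),L(.44,0.02,.2,4)])
f=grab('wrist');save(f,'w7.png');np.savez('w7.npz',**f)
P=wcloud(f);q=P[yellow(f)];q=q[(q[:,0]>.45)&(q[:,1]<-.3)]
c,s,v=np.linalg.svd(q[::5]-q.mean(0),full_matrices=False);print(np.percentile(q[:,2],[2,50,98]).round(4))
d=q[abs(q[:,2]-np.median(q[:,2]))<.004];A=np.c_[d[:,:2],np.ones(len(d))];print('plane slope',np.linalg.lstsq(A,d[:,2],rcond=None)[0].round(4),cv2.minEnclosingCircle(np.ascontiguousarray(d[:,:2],np.float32)))
E
```

```text
t 13.63 tcp [ 0.5638 -0.4238  0.1558] q [-0.67  0.01  1.87 -0.33  0.71 -1.  ] w 25.8 grip 59.1 F [ 0.3  0.7 -1.7]
grasp pt [ 0.5583 -0.4144  0.1713] zaxis [ 0.291 -0.494 -0.819] yaxis [0.864 0.504 0.002]
[-0.4001, 0.74, 0.1475] [-0.001, 0.0009, 0.3858]
[-0.3988, 1.4802, 0.1475] [-0.0012, 0.0006, 0.7081]
[0.1427 0.146  0.1699]
plane slope [ 0.0042 -0.0075  0.1405] ((0.5614399313926697, -0.4208071529865265), 0.059172481298446655)
```

View pics/w7.png

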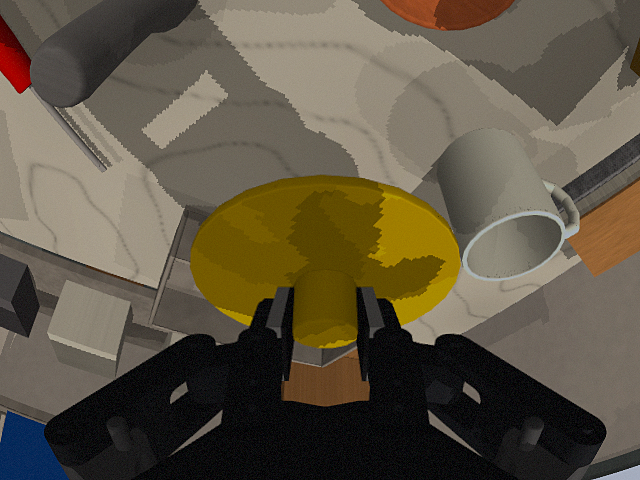

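The lid hangs level (slope under 0.5°), with the knob centred at (325, 305). I'll carry it to the front of the cabinet.

>>> {"name": "arm_command", "arguments": {"rows": [[20,[0,0.1,0.15],[0,0,0]],[20,[-0.4,0.74,0.15],[0,0,0.386]],[20,[-0.4,0.74,0.15],[0,0,0.386]],[20,[-0.4,0.74,0.15],[0,0,0.386]],[20,[-0.4,0.74,0.15],[0,0,0.386]],[20,[-0.4,0.74,0.15],[0,0,0.386]],[20,[-0.4,0.74,0.15],[0,0,0.386]],[20,[-0.4,0.74,0.15],[0,0,0.386]],[20,[-0.4,1,0.1],[0,0,0.5]],[20,[-0.4,1,0.1],[0,0,0.6]],[20,[-0.4,1,0.1],[0,0,0.7]]]}}

```text
time: 14.6
tool_pos: [0.4417, -0.1166, 0.1778]
tool_rot: [0.296, 0.031, 0.955, -0.007]
contact_force: [-0.6, -0.4, -2.6]
gripper_width: 0.301
grasp_force: 59.5
```

>>> {"name": "arm_command", "arguments": {"rows": [[20,[0,0.48,-0.1],[0,0,0]],[20,[0,0.48,-0.1],[0,0,0]],[20,[0,0.48,-0.1],[0,0,0]],[20,[0,0.48,-0.1],[0,0,0]],[20,[0,0.48,-0.1],[0,0,0]],[20,[0,0.48,-0.1],[0,0,0]],[20,[0,0.48,-0.1],[0,0,0]],[20,[0,0.48,-0.1],[0,0,0]]]}}

```text
time: 15.27
tool_pos: [0.443, 0.0196, 0.1527]
tool_rot: [0.298, 0.038, 0.954, -0.012]
contact_force: [-0.5, 0.0, -0.4]
gripper_width: 0.3
grasp_force: 59.7
```

```bash
python3 - <<'E'
from lid import *
plan([L(.612,.0248,.125,4),L(.612,.0248,.092,4)])
E
```

```text
t 15.27 tcp [0.443  0.0196 0.1527] q [-0.15 -0.87  2.5   0.05  0.91 -1.66] w 25.7 grip 59.7 F [-0.5  0.  -0.4]
grasp pt [0.4323 0.0205 0.1683] zaxis [ 0.567 -0.045 -0.822] yaxis [0.08  0.997 0.001]
[0.5772, 0.0183, -0.0922] [-0.0004, -0.0036, 0.0954]
[0.5772, 0.0183, -0.2022] [-0.0004, -0.0036, 0.0954]
```

>>> {"name": "arm_command", "arguments": {"rows": [[20,[0.1,0.016,-0.03],[0,0,0]],[20,[0.577,0.016,-0.092],[0,0,0]],[20,[0.577,0.016,-0.092],[0,0,0]],[20,[0.577,0.016,-0.092],[0,0,0]],[20,[0.577,0.016,-0.092],[0,0,0]],[20,[0.577,0.016,-0.092],[0,0,0]],[20,[0.577,0.016,-0.092],[0,0,0]],[20,[0.577,0.016,-0.092],[0,0,0]],[20,[0.577,0.016,-0.092],[0,0,0]],[20,[0.577,0.016,-0.092],[0,0,0]]]}}

```text
time: 16.1
tool_pos: [0.6155, 0.025, 0.1263]
tool_rot: [0.299, 0.038, 0.953, -0.011]
contact_force: [0.0, 0.2, -1.2]
gripper_width: 0.301
grasp_force: 59.6
```

```bash
python3 - <<'E'
from lid import *
plan([L(.612,.0248,.105,-4.5),L(.612,.0248,.0926,-4.5)])
f=grab('wrist');np.savez('w8.npz',**f);P=wcloud(f);q=P[yellow(f)]
print(len(q)); z=q[:,2]; print(np.histogram(z,np.arange(.01,.16,.01)))
d=q[(z>.105)&(z<.122)];print('disc',cv2.minEnclosingCircle(np.ascontiguousarray(d[:,:2],np.float32)),d[:,2].mean())
from scipy.optimize import least_squares
p=q[(z>.022)&(z<.072)&(q[:,0]<.6)]
r=least_squares(lambda c:np.hypot(*(p[:,:2]-c).T)-.056,[.612,.022],loss='soft_l1',f_scale=.002);print('tub',len(p),r.x.round(4),np.median(abs(r.fun)))
E
```

```text
t 16.1 tcp [0.6155 0.025  0.1263] q [-0.08 -0.21  2.13  0.    0.61 -1.57] w 25.7 grip 59.6 F [ 0.   0.2 -1.2]
grasp pt [0.6047 0.0259 0.1419] zaxis [ 0.569 -0.044 -0.821] yaxis [0.079 0.997 0.001]
[0.0023, -0.0018, -0.0712] [-0.0006, -0.002, 0.0002]
[0.0023, -0.0018, -0.1125] [-0.0006, -0.002, 0.0002]
50270
(array([ 4086,  1671,  1768,  1941,  2072,  2328,  4044,     0,     0,
           0, 27981,  1366,  1612,  1371]), array([0.01, 0.02, 0.03, 0.04, 0.05, 0.06, 0.07, 0.08, 0.09, 0.1 , 0.11,
       0.12, 0.13, 0.14, 0.15]))
disc ((0.6115754842758179, 0.025071745738387108), 0.05930887162685394) 0.11646853926901207
tub 8534 [0.6121 0.0249] 0.00020666854119784708
```

Lid and tub centres agree to within 0.6 mm. Lowering.

>>> {"name": "arm_command", "arguments": {"rows": [[20,[0.001,0,-0.04],[0,0,0]],[20,[0.001,0,-0.07],[0,0,0]],[20,[0.001,0,-0.09],[0,0,0]],[20,[0.001,0,-0.102],[0,0,0]],[20,[0.001,0,-0.112],[0,0,0]],[20,[0.001,0,-0.112],[0,0,0]],[20,[0.001,0,-0.112],[0,0,0]]]}}

```text
time: 16.73
tool_pos: [0.6166, 0.0255, 0.0922]
tool_rot: [0.298, 0.037, 0.954, -0.011]
contact_force: [-0.2, -1.0, -0.3]
gripper_width: 0.297
grasp_force: 59.9
```

Down at seated height with no notable force. Releasing slowly, then lifting clear.

>>> {"name": "arm_command", "arguments": {"rows": [[28,[0,0,0],[0,0,0]],[32,[0,0,0],[0,0,0]],[36,[0,0,0],[0,0,0]],[42,[0,0,0],[0,0,0]],[46,[0,0,0],[0,0,0]],[46,[0,0,0],[0,0,0]],[46,[0,0,0.02],[0,0,0]],[46,[0,0,0.05],[0,0,0]],[46,[0,0,0.09],[0,0,0]],[46,[0,0,0.13],[0,0,0]],[46,[0,0,0.13],[0,0,0]],[46,[0,0,0.13],[0,0,0]]]}}

```text
time: 17.73
tool_pos: [0.6174, 0.0255, 0.1331]
tool_rot: [0.3, 0.037, 0.953, -0.011]
contact_force: [0.0, -0.1, -0.2]
gripper_width: 0.536
grasp_force: 0.0
```

```bash
python3 - <<'E'
from lid import *
plan([((.45,.02,.17),-4.5,35)])
f=grab('wrist');P=wcloud(f);q=P[yellow(f)];z=q[:,2]
d=q[(z>.079)&(z<.088)];A=np.c_[d[:,:2],np.ones(len(d))];print('disc',len(d),cv2.minEnclosingCircle(np.ascontiguousarray(d[:,:2],np.float32)),np.median(d[:,2]),'slope',np.linalg.lstsq(A,d[:,2],rcond=None)[0].round(4))
E
```

```text
t 17.73 tcp [0.6174 0.0255 0.1331] q [-0.08 -0.21  2.12  0.    0.62 -1.57] w 45.8 grip 0.0 F [ 0.  -0.1 -0.2]
grasp pt [0.6065 0.0263 0.1486] zaxis [ 0.571 -0.044 -0.82 ] yaxis [0.078 0.997 0.001]
[-0.5217, -0.0211, 0.0713] [-0.0006, -0.0008, -0.0003]
disc 27668 ((0.6128024458885193, 0.02624824270606041), 0.05956871062517166) 0.08212479280944843 slope [ 0.0009 -0.0001  0.0816]
```

The lid is seated: disc at z = 0.082, level, and within 2 mm of centre. I'll retreat and raise, then measure the door.

>>> {"name": "arm_command", "arguments": {"rows": [[46,[-0.55,-0.05,0.08],[0,0,0]],[46,[-0.55,-0.05,0.08],[0,0,0]],[46,[-0.55,-0.05,0.08],[0,0,0]],[30,[-0.55,-0.05,0.08],[0,0,0]],[10,[-0.55,-0.05,0.08],[0,0,0]],[0,[-0.55,-0.05,0.5],[0,0.3,0]],[0,[-0.55,-0.05,0.8],[0,0.389,0]],[0,[-0.55,-0.05,1],[0,0.389,0]],[0,[-0.55,-0.05,1],[0,0.389,0]],[0,[-0.55,-0.05,1],[0,0.389,0]],[0,[-0.55,-0.05,1],[0,0.389,0]],[0,[-0.55,-0.05,1],[0,0.389,0]]]}}

```text
time: 18.78
tool_pos: [0.4531, 0.0104, 0.4341]
tool_rot: [-0.002, 0.032, 0.999, -0.022]
contact_force: [1.1, 0.3, 1.1]
gripper_width: -0.002
grasp_force: 0.0
```

```bash
cat > door.py <<'E'
from h import *
yaw=5.5; H=np.array([.523,.1475])
def measure():
    f=grab('top');P=cloud(f)
    m=(f['z_map']>0)&(abs(P[...,2]-.338)<.012)&(P[...,0]<.515)&(P[...,0]>.15)&(P[...,1]<.30)&(P[...,1]>-.25)
    k,l,st,c=cv2.connectedComponentsWithStats(m.astype(np.uint8));i=1+st[1:,4].argmax();q=P[l==i][:,:2]
    rc=cv2.minAreaRect(np.ascontiguousarray(q,np.float32));print(len(q),rc);print(cv2.boxPoints(rc).round(4).tolist())
    v=cv2.fitLine(np.ascontiguousarray(q,np.float32),cv2.DIST_L2,0,.01,.01).ravel();print('line',v.round(4))
def push(phi,r,gap,z):
    a=np.radians(yaw-phi);n=-np.array([np.cos(a),np.sin(a)]);u=np.array([n[1],-n[0]])*-1
    u=np.array([np.sin(a),-np.cos(a)])  # hinge to free edge
    p=H+r*u+(.011+gap)*n
    return ((p[0],p[1],z+.019),yaw-phi,0)
E
python3 - <<'E'
from door import *
measure(); plan([push(98,.2,.06,.42),push(98,.2,.06,.29)])
for ph in (98,70,45,20,0): print(ph,np.round(push(ph,.2,0,.29)[0],3))
E
```

```text
688 ((0.3588825762271881, 0.16773845255374908), (0.015246680937707424, 0.2993050515651703), 78.47308349609375)
[[0.21070000529289246, 0.19020000100135803], [0.5040000081062317, 0.13040000200271606], [0.5070000290870667, 0.1453000009059906], [0.21379999816417694, 0.20509999990463257]]
line [ 0.9802 -0.1978  0.3585  0.1674]
t 18.83 tcp [0.4536 0.0103 0.4393] q [-0.11 -0.4   1.67 -0.05  1.86 -1.63] w 0.2 grip 0.0 F [-2.6 -1.4  3.3]
grasp pt [0.4535 0.0111 0.4583] zaxis [ 0.004 -0.045 -0.999] yaxis [ 0.065  0.997 -0.045]
[-0.4243, 0.7229, -0.0643] [0.0245, -0.0204, -0.9864]
[-0.4243, 0.7229, -0.4976] [0.0245, -0.0204, -0.9864]
98 [0.324 0.167 0.309]
70 [0.338 0.071 0.309]
45 [0.387 0.    0.309]
20 [ 0.462 -0.043  0.309]
0 [ 0.531 -0.053  0.309]
```

```bash
sed -i 's/H=np.array.*/H=np.array([.508,.1455])/; s/,yaw-phi,0)$/,max(yaw-phi,-88),0)/' door.py; python3 - <<'E'
from door import *
plan([push(107,.15,.05,.42),push(107,.15,.05,.29)])
E
```

```text
t 18.83 tcp [0.4536 0.0103 0.4393] q [-0.11 -0.4   1.67 -0.05  1.86 -1.63] w 0.2 grip 0.0 F [-2.6 -1.4  3.3]
grasp pt [0.4535 0.0111 0.4583] zaxis [ 0.004 -0.045 -0.999] yaxis [ 0.065  0.997 -0.045]
[-0.2681, 0.7497, -0.0643] [0.025, -0.0192, -0.9364]
[-0.2681, 0.7497, -0.4976] [0.025, -0.0192, -0.9364]
```

>>> {"name": "arm_command", "arguments": {"rows": [[0,[-0.1,0.1,0],[0.025,-0.02,-0.936]],[0,[-0.268,0.75,0],[0.025,-0.02,-0.936]],[0,[-0.268,0.75,0],[0.025,-0.02,-0.936]],[0,[-0.268,0.75,0],[0.025,-0.02,-0.936]],[0,[-0.268,0.75,0],[0.025,-0.02,-0.936]],[0,[-0.268,0.75,0],[0.025,-0.02,-0.936]],[0,[-0.268,0.75,0],[0.025,-0.02,-0.936]],[0,[-0.268,0.75,0],[0.025,-0.02,-0.936]],[0,[-0.268,0.75,0],[0.025,-0.02,-0.936]],[0,[-0.268,0.75,0],[0.025,-0.02,-0.936]],[0,[-0.268,0.75,0],[0.025,-0.02,-0.936]],[0,[-0.268,0.75,0],[0.025,-0.02,-0.936]]]}}

```text
time: 19.83
tool_pos: [0.3709, 0.2356, 0.4295]
tool_rot: [-0.003, 0.665, 0.747, 0.001]
contact_force: [0.2, 0.1, -0.6]
gripper_width: -0.002
grasp_force: 0.0
```

>>> {"name": "arm_command", "arguments": {"rows": [[0,[0,0,0],[0,0,0]],[0,[0,0,0],[0,0,0]],[0,[0,0,0],[0,0,0]]]}}

```text
time: 20.08
tool_pos: [0.371, 0.2355, 0.4303]
tool_rot: [-0.003, 0.662, 0.75, 0.002]
contact_force: [-0.2, -0.8, -0.5]
gripper_width: 0.0
grasp_force: 0.0
```

```bash
python3 - <<'E'
from door import *
plan([push(107,.15,.05,.29)]+[push(p,.15,0,.29) for p in (105,95,85,75)])
E
```

```text
t 20.08 tcp [0.371  0.2355 0.4303] q [ 0.39 -0.43  1.71  0.01  1.86  0.27] w 0.0 grip 0.0 F [-0.2 -0.8 -0.5]
grasp pt [0.3711 0.2354 0.4493] zaxis [-0.002  0.006 -1.   ] yaxis [ 0.992  0.124 -0.002]
[0.0072, -0.001, -0.4678] [-0.0039, -0.0013, -0.0568]
[-0.0304, -0.1813, -0.4678] [-0.0039, -0.0013, -0.0568]
[-0.0437, -0.2676, -0.4678] [-0.0039, -0.0013, -0.0568]
[-0.0417, -0.355, -0.4678] [-0.0038, -0.0016, 0.0376]
[-0.0245, -0.4407, -0.4678] [-0.0037, -0.0019, 0.1487]
```

>>> {"name": "arm_command", "arguments": {"rows": [[0,[0.005,0,-0.2],[0,0,0]],[0,[0.005,0,-0.4],[0,0,0]],[0,[0.005,0,-0.468],[0,0,0]],[0,[0.005,0,-0.468],[0,0,0]],[0,[-0.01,-0.1,-0.468],[0,0,-0.05]],[0,[-0.03,-0.18,-0.468],[0,0,-0.05]],[0,[-0.038,-0.225,-0.468],[0,0,-0.05]],[0,[-0.044,-0.268,-0.468],[0,0,-0.03]],[0,[-0.044,-0.311,-0.468],[0,0,0]],[0,[-0.042,-0.355,-0.468],[0,0,0.04]],[0,[-0.034,-0.398,-0.468],[0,0,0.09]],[0,[-0.025,-0.44,-0.468],[0,0,0.149]]]}}

```text
time: 21.08
tool_pos: [0.3635, 0.103, 0.2905]
tool_rot: [-0.003, 0.568, 0.823, 0.002]
contact_force: [0.5, -0.2, -0.5]
gripper_width: -0.002
grasp_force: 0.0
```

```bash
python3 - <<'E'
from door import *
measure()
plan([push(p,.15,0,.29) for p in (75,65,55,45,35,25,15,8)])
E
```

```text
258 ((0.45658308267593384, 0.11669760942459106), (0.11409129947423935, 0.014555132016539574), 22.272136688232422)
[[0.4009999930858612, 0.10180000215768814], [0.4065999984741211, 0.08829999715089798], [0.5120999813079834, 0.1316000074148178], [0.506600022315979, 0.14509999752044678]]
line [0.9235 0.3835 0.4571 0.1165]
t 21.13 tcp [0.3639 0.1015 0.2904] q [ 0.07 -0.62  2.06  0.    1.7  -0.29] w -0.2 grip 0.0 F [ 0.2 -0.2 -0.1]
grasp pt [0.364  0.1014 0.3094] zaxis [-0.003  0.005 -1.   ] yaxis [ 0.935  0.355 -0.001]
[-0.0009, 0.006, -0.0015] [-0.0029, -0.0017, -0.0033]
[0.0308, -0.0754, -0.0015] [-0.0028, -0.0019, 0.1078]
[0.0762, -0.1501, -0.0015] [-0.0026, -0.0022, 0.2189]
[0.1339, -0.2157, -0.0015] [-0.0024, -0.0024, 0.33]
[0.2021, -0.2704, -0.0015] [-0.0022, -0.0026, 0.4411]
[0.2788, -0.3123, -0.0015] [-0.002, -0.0028, 0.5523]
[0.3616, -0.3404, -0.0015] [-0.0018, -0.0031, 0.6634]
[0.4218, -0.3512, -0.0015] [-0.0016, -0.0032, 0.7411]
```

>>> {"name": "arm_command", "arguments": {"rows": [[0,[0.015,-0.035,0],[0,0,0.055]],[0,[0.031,-0.075,0],[0,0,0.108]],[0,[0.053,-0.113,0],[0,0,0.164]],[0,[0.076,-0.15,0],[0,0,0.219]],[0,[0.105,-0.184,0],[0,0,0.275]],[0,[0.134,-0.216,0],[0,0,0.33]],[0,[0.168,-0.244,0],[0,0,0.386]],[0,[0.202,-0.27,0],[0,0,0.441]],[0,[0.24,-0.292,0],[0,0,0.497]],[0,[0.279,-0.312,0],[0,0,0.552]],[0,[0.31,-0.323,0],[0,0,0.59]],[0,[0.33,-0.33,0],[0,0,0.62]]]}}

```text
time: 22.13
tool_pos: [0.4632, 0.0045, 0.2902]
tool_rot: [-0.004, 0.119, 0.993, 0.0]
contact_force: [-0.6, 0.9, 1.8]
gripper_width: 0.0
grasp_force: 0.0
```

```bash
python3 - <<'E'
from door import *
plan([push(p,.15,g,.29) for p,g in ((15,0),(10,0),(5,0),(0,0),(0,-.005),(0,-.01))])
E
```

```text
t 22.13 tcp [0.4632 0.0045 0.2902] q [-0.15 -0.37  1.89  0.    1.63 -1.48] w 0.0 grip 0.0 F [-0.6  0.9  1.8]
grasp pt [0.4634 0.0044 0.3092] zaxis [-0.007  0.001 -1.   ] yaxis [ 0.237  0.972 -0.001]
[0.0305, -0.017, -0.0006] [-0.0006, -0.0047, 0.0468]
[0.0734, -0.0255, -0.0006] [-0.0004, -0.0047, 0.1024]
[0.1169, -0.0302, -0.0006] [-0.0002, -0.0048, 0.1579]
[0.1606, -0.0311, -0.0006] [-0.0, -0.0048, 0.2135]
[0.1772, -0.0295, -0.0006] [-0.0, -0.0048, 0.2135]
[0.1938, -0.0279, -0.0006] [-0.0, -0.0048, 0.2135]
```

>>> {"name": "arm_command", "arguments": {"rows": [[0,[0.02,-0.01,0],[0,0,0.03]],[0,[0.03,-0.017,0],[0,0,0.047]],[0,[0.05,-0.021,0],[0,0,0.08]],[0,[0.073,-0.025,0],[0,0,0.1]],[0,[0.095,-0.028,0],[0,0,0.13]],[0,[0.117,-0.03,0],[0,0,0.158]],[0,[0.135,-0.031,0],[0,0,0.18]],[0,[0.148,-0.031,0],[0,0,0.2]],[0,[0.157,-0.031,0],[0,0,0.213]],[0,[0.157,-0.031,0],[0,0,0.213]],[0,[0.157,-0.031,0],[0,0,0.213]]]}}

```text
time: 23.05
tool_pos: [0.5051, -0.0049, 0.2895]
tool_rot: [-0.011, -0.047, 0.999, -0.001]
contact_force: [-21.6, -3.5, 5.5]
gripper_width: 0.002
grasp_force: 0.0
```

```bash
cat > shut.py <<'E'
from door import *
f=grab('top');P=cloud(f)
m=(f['z_map']>0)&(abs(P[...,2]-.34)<.012)&(P[...,0]>.3)&(P[...,0]<.75)&(abs(P[...,1])<.2)
q=P[m][:,:2]-[.612,.0053];a=np.radians(yaw);q=q@np.array([[np.cos(a),-np.sin(a)],[np.sin(a),np.cos(a)]])
for y in np.arange(-.14,.15,.035):
    s=q[abs(q[:,1]-y)<.01,0]; print(round(y,3),(np.percentile(s,1)).round(4),len(s))
E
python3 - <<'E'
import shut
from h import *
plan([])
E
```

```text
-0.14 -0.0879 489
-0.105 -0.0895 485
-0.07 -0.0822 401
-0.035 -0.0601 361
0.0 -0.0361 329
0.035 -0.028 298
0.07 -0.0496 341
0.105 -0.0894 483
0.14 -0.0893 475
t 23.1 tcp [ 0.5051 -0.0049  0.2894] q [-0.15 -0.25  1.8  -0.01  1.61 -1.82] w 0.2 grip 0.0 F [-20.6  -3.2   4.4]
grasp pt [ 0.5055 -0.0048  0.3084] zaxis [-0.021 -0.002 -1.   ] yaxis [-0.093  0.996 -0.   ]
```

The force rose to 21 N and the door front is uniformly 89 mm from the cabinet centre, so it is shut. Retreating.

>>> {"name": "arm_command", "arguments": {"rows": [[0,[-0.05,0,0],[0,0,0]],[0,[-0.12,0,0],[0,0,0]],[0,[-0.2,0,0.1],[0,0,0]],[0,[-0.2,0,0.4],[0,0,0]],[0,[-0.2,0,0.5],[0,0,0]],[0,[-0.2,0,0.5],[0,0,0]],[0,[-0.2,0,0.5],[0,0,0]],[0,[-0.2,0,0.5],[0,0,0]]]}}

```text
time: 23.77
tool_pos: [0.4504, -0.0045, 0.4437]
tool_rot: [-0.001, -0.047, 0.999, -0.001]
contact_force: [0.8, -0.6, -0.3]
gripper_width: 0.0
grasp_force: 0.0
```

```bash
python3 - <<'E'
import shut
from h import *
plan([])
f=grab('side');save(f,'s1.png');P=cloud(f);q=P[yellow(f)];q=q[(abs(q[:,1])<.12)&(q[:,0]>.5)]
d=q[(q[:,2]>.075)&(q[:,2]<.095)];print(len(q),len(d),d[:,2].mean() if len(d) else 0)
E
```

```text
-0.14 -0.0892 492
-0.105 -0.0891 488
-0.07 -0.0885 487
-0.035 -0.0888 489
0.0 -0.0891 490
0.035 -0.0885 488
0.07 -0.0806 451
0.105 -0.0893 488
0.14 -0.0893 470
t 23.82 tcp [ 0.4499 -0.0045  0.441 ] q [-0.17 -0.4   1.67 -0.    1.88 -1.84] w 0.1 grip 0.0 F [ 0.5 -0.  -0.5]
grasp pt [ 0.45   -0.0045  0.46  ] zaxis [-0.005 -0.001 -1.   ] yaxis [-0.093  0.996 -0.001]
1199 868 0.08521080443800015
```

View pics/s1.png

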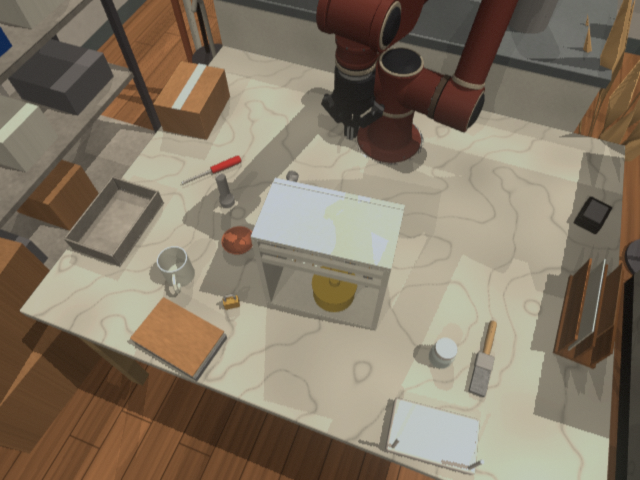

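The side view shows the lid seated on the tub at (335, 287), the door shut and the bystanders where they were. Handing in.

```bash
python3 -c "
from plant import manip; print(manip.job_done())"
```

```text
the job is handed in; nothing more can be done
None
```

The battery stands upright in the tub, the lid sits flat and fully home, the door is shut, and the job is handed in at about 24 s; the bystanders looked unmoved in the last picture, and no verdict was returned.

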